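# Clear the pot out of the vise lever's way and clamp the deadwood

### The job

A small round terracotta pot has been left standing in the path of the black vise's swinging lever. First set the pot gently upright in the round saucer, flat on its floor inside the rim, without tipping it over; only then swing the lever by its knob clockwise (seen from above) all the way to its closed stop, so that the vise clamps the piece of deadwood, and let go.

Things in the scene. Friction and masses are not known exactly. Their poses are not given: they have to be found in the camera images.
- pot_mid (a point): centre, half-way up, of the small round open terracotta pot: 68 mm tall, outside diameter 52 mm at the foot, 56 mm half-way up, 60 mm at the rim, wall 4 mm, 0.11 to 0.22 kg. Stands upright on the bench about 0.1 m from the lever's pivot, in the lever's path; its z axis is upright. (The other terracotta pot, which is square, is not meant.)
- saucer_floor (a point): centre of the inner floor, 5 mm above the bench, of the round terracotta saucer fixed to the bench: 100 mm across, 13 mm tall, flat floor 87 mm across inside a 4 mm rim.
- lever_knob (a point): centre of the free part of the upright knob at the end of the vise's lever, 85 mm above the bench: a vertical black cylinder of 18 mm diameter that stands free from 57 mm (top of the flat lever bar) to 115 mm above the bench. It lies 120 mm from the pivot and moves in a level circle about it.
- lever_pivot (a point): point on the lever's vertical pivot axis, 45 mm above the bench, on the black vise (base 90 x 160 x 20 mm high, fixed). Axes are the vise's: +y runs from the pivot to the jaws (76 mm high; upright deadwood between them 160 mm high, 90 mm from the pivot), z up. At joint value q the lever points at -50 degrees minus q, anticlockwise from this point's +x, seen from above.
- vise_lever (a joint): turn of the lever in rad: 0 fully open, growing clockwise seen from above, 1.745 at the closed stop (100 degrees in all). Starts at 0 to 0.3. Light friction, about 1.5 N at the knob; it stays where it is left, and the moving jaw follows it.
Not all that is in view belongs to the job. Leave any purple look-alike of the part that bears pot_mid alone.

How it is judged:
On the way, in this order (a step that is already met when the one before it is completed fails the run):
1. the pot stands upright in the saucer while the lever is still open (horizontal distance between pot_mid and saucer_floor below 0.022 m and z of pot_mid in the frame of saucer_floor below 0.038 m and angle between pot_mid's own z axis and vertical below 0.12 rad and value of joint vise_lever below 0.5 rad), for 0.2 s.
2. the lever is swung to its closed stop (value of joint vise_lever above 1.57 rad), for 0.2 s.
At the end, for the whole second after the job is handed in: The pot stands upright (within 7 degrees) on the saucer's floor inside its rim (centres within 22 mm, seated within 4 mm), and the lever rests within 10 degrees of its closed stop (joint above 1.57 rad) (horizontal distance between pot_mid and saucer_floor below 0.022 m and z of pot_mid in the frame of saucer_floor below 0.038 m and angle between pot_mid's own z axis and vertical below 0.12 rad and value of joint vise_lever above 1.57 rad and velocity of joint vise_lever below 0.05 rad/s); the robot touches nothing.
It fails at once if the lever swung (past 0.5 rad) while the pot is not in the saucer (value of joint vise_lever above 0.5 rad and horizontal distance between pot_mid and saucer_floor above 0.03 m).
It fails at once if the pot tipped over (by more than 40 degrees) (angle between pot_mid's own z axis and vertical above 0.7 rad).
It fails at once if the pot dropped or slammed on the saucer (over 40 N) (contact force between pot and saucer above 40 N).
It also fails if it takes over 54 s, if anything falls off the work surface, if the arm or the gripper's body presses on something with over 40 N, if the wrist force passes 120 N, or if a joint passes its speed limit or range.

### The arm

A 6-joint arm with a two-finger parallel gripper is mounted at the origin on the work surface. World frame = base frame: x ahead of the robot, y to its left, z up, the work surface at z = 0. Lengths are in m, angles in rad, forces in N, time in s.
With the tool pointing down it reaches from about 0.35 to 0.775 m from the base axis. Payload 7.3 kg.
Tool frame: the origin (TCP) lies midway between the tips of the shut fingers; the grasp point (between the pads) lies 19 mm behind it (robot.grasp_offset is the z of the grasp point in the tool frame, in m); z points along the fingers, y is the direction in which the jaws open and shut (so a half turn about z gives the same grasp; the last joint's range is limited). The gripper opens to 92 mm and grips with 3 to 60 N. Pads are 19 mm wide; open, the fingers measure 130 mm over their backs; the gripper's body (75 mm by 190 mm) begins 47 mm behind the grasp point.
Start: joints at [-1.479, 0.342, 1.524, -0, 1.275, -0.146], TCP at [0.124, -0.51, 0.227] pointing down, gripper open.
Joint ranges: [-2.53, 2.53], [-0.77, 2.02], [0.04, 2.7], [-1, 4.14], [0.28, 2.66], [-3.11, 3.11]. Speed limits (rad/s): [2.57, 2.57, 3.14, 3.14, 3.14, 3.14].

### API

Orientations are given as [roll, pitch, yaw] about the fixed x, y, z axes, in that order (R = Rz(yaw) Ry(pitch) Rx(roll)).
In Python, from cell import observe, imaging, workorder, robot gives the robot as it stands. The module is installed in compiled form; this text tells all that it offers.
- The arm moves only by the tool send_rows, never from a script. Its argument "series" is a list of rows, each a list of 7 numbers: the shift along the tool's x, y, z in m, then the turn, a rotation vector about the tool's x, y, z in rad, then the closure, from 0 (fully open) to 1 (shut). A call has 1 to 5 rows; each row shifts and turns the commanded pose from where the row before left it, along the tool's axes as they then stand; what a row does not reach is not made up. A row lasts 1/12 s, in which the tool goes at most 41.7 mm and 7.16 degrees, less where a joint would pass 70% of its speed; a pose out of reach is approached as far as the arm can. A call is refused whole if a number of a shift passes 0.0417 or a number of a turn 0.125, either way. A call with a gripper value outside its range is refused whole. The fingers move at their own pace and stop on an object; "newtons" is the grip in N (left out, the last holds). Time passes only in rows, so rows that do not move let the fingers close. It gives the time, the measured TCP pose, the force and the opening at its end, in the units of the state.
- observe(): the state, without advancing time (a new reading comes with each control period).
- imaging.read_camera(name): name is "side" or "top"; returns a dict with "color" (480x640x3 uint8, red, green, blue), "range_z" (480x640 float32, m along the optical axis (not along the pixel's ray), 0 where there is no reading), "vfov" (degrees; the focal length in pixels is half the picture's height over the tangent of half this angle, whatever the lens; pixels are square), "cx", "cy" (the principal point, pixels), "dist_coeffs" ([k1, k2, p1, p2, k3] as OpenCV has them; the pictures are not rectified), "T" (4x4, takes a point from camera to world coordinates). Camera axes: x right, y down, z forward; pixel columns grow to the right and rows downward; lengths in m; the calibration is good to about 2 mm. A picture is of the moment at which its call begins.
- workorder.hand_in(): hands the job in, once; it reports no verdict.
The state is a dict: "time": time; "qpos": joint angles; "qvel": joint speeds; "joint_efforts": joint torques, N m; "tool_pos": TCP position; "tool_rot": TCP orientation; "contact_force": force on the tool from outside, world axes, zero at the start; "torque": the same for the moment, N m; "opening": finger opening in m.
Only numpy, scipy, OpenCV 4.12 (cv2) and the standard library are available. Lean on these libraries where they do the work, as an engineer would, in place of code of your own. Each camera call takes 0.05 s, during which the arm holds its last target.

## Working session

There is one attempt and no reset: what is moved stays moved. The work goes in short steps, Python scripts to look and compute and a tool call to move; the robot and the scene stay as the last step left them, time stands still between calls to the robot, and variables do not carry over. Pictures are saved under pics/ and viewed, and the job is handed in when it is done.

Besides the shell and the picture viewer there is one more tool, called after "Call:" as a command line: name --pt "numbers of a row" for each row, then --argument value for the rest. send_rows: Moves the arm, as the interface text tells. Its arguments: {"type":"object","properties":{"series":{"type":"array","items":{"type":"array","items":{"type":"number"}}},"newtons":{"type":"number"}},"required":["series"]}

```bash
mkdir -p pics
python3 - <<'E'
from cell import observe, imaging
import cv2,numpy as np
s=observe();print(s['time'],s['tool_pos'],s['tool_rot'],s['opening'],s['contact_force'])
for n in('side','top'):
    c=imaging.read_camera(n);np.savez(n+'0.npz',**c)
    cv2.imwrite(f'pics/{n}0.png',c['color'][...,::-1]);print(n,c['vfov'],c['cx'],c['cy'],c['dist_coeffs'],np.round(c['T'],3).tolist())
E
```

```text
0.0 [ 0.12362559 -0.50978984  0.22605513] [-3.14001398e+00 -1.94050880e-04  2.37785575e-01] 0.09160445611306439 [ 0.55927099  0.12203751 -0.64591221]
side 56.70135687698011 326.3438354964627 239.81386465316268 [-0.08278356  0.          0.          0.          0.        ] [[0.999, -0.023, 0.048, 0.51], [-0.05, -0.707, 0.705, -0.569], [0.018, -0.706, -0.707, 0.684], [0.0, 0.0, 0.0, 1.0]]
top 52.88321449632316 307.32630333914494 243.51112738848647 [-0.09640697  0.          0.          0.          0.        ] [[0.001, -0.99, 0.138, 0.468], [-1.0, -0.001, 0.001, 0.018], [-0.001, -0.138, -0.99, 0.879], [0.0, 0.0, 0.0, 1.0]]
```

View pics/side0.png

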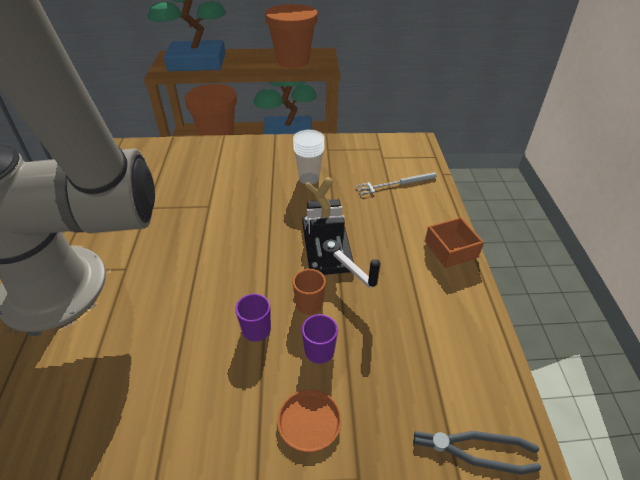

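View pics/top0.png

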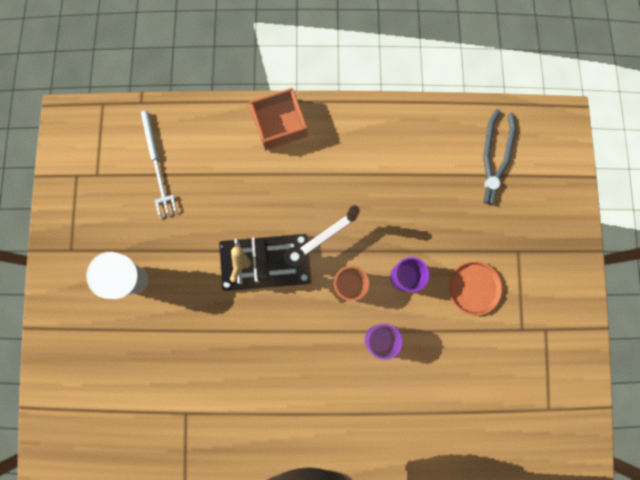

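The side view shows the round pot at (309,290), purple look-alikes at (254,317) and (320,338), the saucer at (309,422), the knob at (374,272) and the pivot at (331,245). In the top view the pot is at (351,283), the saucer at (476,289), the knob at (353,213) and the pivot at (295,257). Next I measure these points.

```bash
cat > h.py <<'E'
import numpy as np,cv2
def K(c):
    f=240/np.tan(np.radians(c['vfov'])/2);return np.array([[f,0,c['cx']],[0,f,c['cy']],[0,0,1.]])
def onplane(c,uv,z):
    p=cv2.undistortPoints(np.array(uv,float).reshape(-1,1,2),K(c),np.array(c['dist_coeffs']),).reshape(-1,2)
    T=np.array(c['T']);d=np.c_[p,np.ones(len(p))]@T[:3,:3].T;o=T[:3,3]
    return o+d*((z-o[2])/d[:,2])[:,None]
def cloud(c):
    v,u=np.mgrid[:480,:640];uv=np.c_[u.ravel(),v.ravel()].astype(float)
    p=cv2.undistortPoints(uv.reshape(-1,1,2),K(c),np.array(c['dist_coeffs'])).reshape(-1,2)
    T=np.array(c['T']);z=np.array(c['range_z']).ravel()[:,None]
    return (np.c_[p,np.ones(len(p))]*z@T[:3,:3].T+T[:3,3]).reshape(480,640,3)
def circ(P):
    A=np.c_[2*P[:,:2],np.ones(len(P))];s=np.linalg.lstsq(A,(P[:,:2]**2).sum(1),rcond=None)[0]
    return s[:2],np.sqrt(s[2]+s[0]**2+s[1]**2)
def fitc(P):
    P=P.copy()
    for _ in range(4):
        c,r=circ(P);e=abs(np.hypot(*(P[:,:2]-c).T)-r);P=P[e<=max(.0025,np.percentile(e,90))]
    return c,r
def terra(c):
    h=cv2.cvtColor(c['color'],cv2.COLOR_RGB2HSV);H,S,V=[h[...,i].astype(int) for i in range(3)]
    return ((H<11)&(S>140)&(V>60)),((H>125)&(H<160)&(S>120))
E
cat > m.py <<'E'
from h import *
for n in('side','top'):
    c=dict(np.load(n+'0.npz'));X=cloud(c);m,p=terra(c)
    R=c['range_z']>0
    for nm,mm in(('terra',m),('purple',p)):
        N,L,st,ce=cv2.connectedComponentsWithStats((mm&R).astype(np.uint8))
        for i in range(1,N):
            if st[i,4]<150:continue
            Q=X[L==i]
            if Q[:,2].max()>.2 or abs(Q[:,1]).max()>1:continue
            zt=np.percentile(Q[:,2],98)
            t=Q[Q[:,2]>zt-.004]
            cc,r=fitc(t)
            print(n,nm,ce[i].round(),st[i,4],'zmax',zt.round(3),'circ',cc.round(4),round(r,4),'med',np.median(Q,0).round(3))
    # dark things & knob
    h=c['color'].max(2)
    k=(h<60)&(X[...,2]>.095)&(X[...,2]<.13)&(X[...,0]>.3)&(X[...,0]<.8)&(abs(X[...,1])<.4)
    print(n,'knob top',k.sum(),X[k].mean(0).round(4),np.ptp(X[k],0).round(4), np.argwhere(k).mean(0).round())
    b=(c['color'].min(2)>130)&(X[...,2]>.045)&(X[...,2]<.07)&(X[...,0]>.35)&(X[...,0]<.75)&(abs(X[...,1])<.2)
    print('bar',b.sum(),X[b].mean(0).round(4),np.median(X[b][:,2]))
    v=(X[...,2]>.017)&(X[...,2]<.024)&(h<70)&(X[...,0]>.35)&(X[...,0]<.7)&(abs(X[...,1])<.25)
    print('base',v.sum(),cv2.minAreaRect(X[v][:,:2].astype(np.float32)))
E
python3 m.py
```

```text
side terra [455. 242.] 1023 zmax 0.05 circ [0.8198 0.0671] 0.0432 med [0.827 0.075 0.028]
side terra [309. 281.] 336 zmax 0.066 circ [ 0.5151 -0.0577] 0.0257 med [ 0.516 -0.036  0.044]
side terra [309. 301.] 382 zmax 0.067 circ [ 0.5155 -0.0584] 0.029 med [ 0.514 -0.082  0.037]
side terra [310. 400.] 431 zmax 0.013 circ [ 0.5096 -0.2847] 0.0434 med [ 0.513 -0.254  0.006]
side purple [254. 316.] 1298 zmax 0.069 circ [ 0.4176 -0.1135] 0.0276 med [ 0.417 -0.112  0.044]
side purple [319. 338.] 1368 zmax 0.069 circ [ 0.53   -0.1615] 0.0275 med [ 0.53  -0.152  0.043]
side knob top 89 [ 0.6286 -0.0652  0.1072] [0.015  0.0107 0.0212] [267. 374.]
bar 326 [0.5896 0.0026 0.0577] 0.05717047766576422
base 562 ((0.554019033908844, 0.08883689343929291), (0.0863967090845108, 0.15706701576709747), 4.632833003997803)
top terra [278. 121.] 1356 zmax 0.053 circ [0.819  0.0724] 0.0426 med [0.821 0.075 0.013]
top terra [475. 288.] 2132 zmax 0.014 circ [ 0.5086 -0.2854] 0.0468 med [ 0.509 -0.288  0.005]
top terra [354. 284.] 348 zmax 0.07 circ [ 0.5147 -0.0555] 0.0273 med [ 0.511 -0.068  0.064]
top purple [410. 275.] 997 zmax 0.07 circ [ 0.5293 -0.1573] 0.0275 med [ 0.531 -0.166  0.028]
top purple [396. 343.] 204 zmax 0.071 circ [ 0.4176 -0.1109] 0.0258 med [ 0.413 -0.132  0.063]m.py:18: RuntimeWarning: Mean of empty slice.
  print(n,'knob top',k.sum(),X[k].mean(0).round(4),np.ptp(X[k],0).round(4), np.argwhere(k).mean(0).round())
  ret = um.true_divide(
Traceback (most recent call last):
  File "m.py", line 18, in <module>
    print(n,'knob top',k.sum(),X[k].mean(0).round(4),np.ptp(X[k],0).round(4), np.argwhere(k).mean(0).round())
                                                     ~~~~~~^^^^^^^^
ValueError: zero-size array to reduction operation maximum which has no identity
```

```bash
cat > m2.py <<'E'
from h import *
S=dict(np.load('side0.npz'));T=dict(np.load('top0.npz'))
print('pivot top/side z.06',onplane(T,[295,257],.06).round(4),onplane(S,[331,245],.06).round(4))
print('knob top/side z.115',onplane(T,[353.5,211],.115).round(4),onplane(S,[375,264],.115).round(4))
for n,c in(('T',T),('S',S)):
    m,p=terra(c);X=cloud(c);
    lo=np.array([.46,-.35]);hi=np.array([.56,-.22])
    q=m&(X[...,0]>.44)&(X[...,0]<.58)&(X[...,1]>-.36)&(X[...,1]<-.21)
    k=max(cv2.findContours(q.astype(np.uint8),0,1)[0],key=len).reshape(-1,2)
    P=onplane(c,k,.013);print(n,'saucer outline',[a.round(4) for a in fitc(P)],len(k))
    q=(X[...,2]>.063)&(X[...,2]<.073)&m&(X[...,0]>.45)&(X[...,0]<.6)&(X[...,1]>-.12)&(X[...,1]<0)
    P=X[q];cc,r=fitc(P);print(n,'pot rim',cc.round(4),r,q.sum(),'bbox mid',((P.min(0)+P.max(0))/2).round(4),np.ptp(P,0).round(3))
for n,c,b in(('T',T,(180,320,200,400)),('S',S,(190,320,270,400))):
    im=c['color'][b[0]:b[1],b[2]:b[3]][...,::-1];cv2.imwrite(f'pics/z{n}.png',cv2.resize(im,None,fx=4,fy=4,interpolation=2))
E
python3 m2.py
```

```text
pivot top/side z.06 [[0.5593 0.0394 0.06  ]] [[0.5607 0.0375 0.06  ]]
knob top/side z.115 [[ 0.628  -0.0562  0.115 ]] [[ 0.6292 -0.0641  0.115 ]]
T saucer outline [array([ 0.5087, -0.2859]), np.float64(0.0477)] 148
T pot rim [ 0.5147 -0.0554] 0.027122603697496642 177 bbox mid [ 0.5148 -0.0551  0.068 ] [0.054 0.057 0.009]
S saucer outline [array([ 0.5097, -0.2784]), np.float64(0.037)] 163
S pot rim [ 0.5154 -0.0598] 0.0277810113582089 70 bbox mid [ 0.5137 -0.0593  0.0661] [0.054 0.06  0.006]
```

```bash
python3 -c "
import cv2,numpy as np
a=cv2.imread('pics/zT.png');b=cv2.imread('pics/zS.png');print(a.shape,b.shape)"
```

```text
(560, 800, 3) (520, 520, 3)
```

View pics/zT.png

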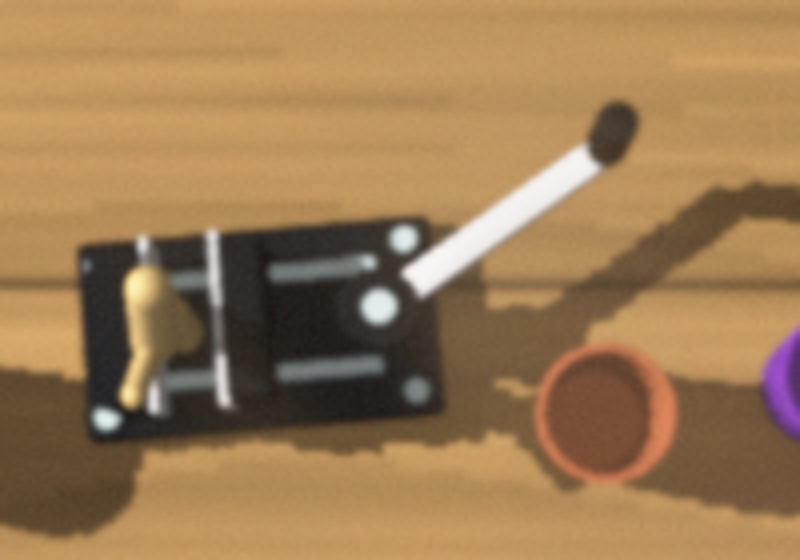

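View pics/zS.png

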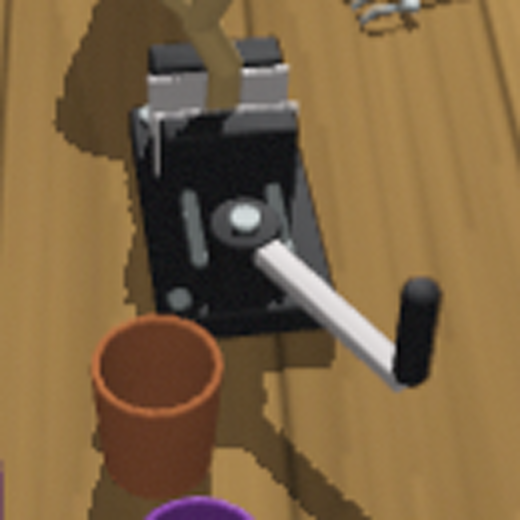

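Measured points, with the two views agreeing within about 4 mm:

| Point | World x, y (m) | Check |
|---|---|---|
| Pot | (0.515, -0.057) | |
| Saucer | (0.509, -0.286) | |
| Pivot | (0.560, 0.0385) | |
| Knob | (0.628, -0.060) | 120 mm from the pivot, as stated |

The vise is yawed about +5°, so q is about 0.17. I'll grasp with the jaws along the -45° diagonal, which is clear of the lever, the vise and the purple pots.

Call:
send_rows --pt "0 0 0 0 0 -0.11 0" --pt "0 0 0 0 0 -0.11 0" --pt "0 0 0 0 0 -0.11 0" --pt "0 0 0 0 0 -0.11 0" --pt "0 0 0 0 0 -0.11 0" --newtons 15

```text
time: 0.52
tool_pos: [0.1237, -0.51, 0.2263]
tool_rot: [-3.141, -0.001, 0.793]
contact_force: [-0.3, 0.0, -0.3]
opening: 0.0915
```

Call:
send_rows --pt "0.038 -0.003 0 0 0 0 0" --pt "0.038 -0.003 0 0 0 0 0" --pt "0.038 -0.003 0 0 0 0 0" --pt "0.038 -0.003 0 0 0 0 0" --pt "0.038 -0.003 0 0 0 0 0"

```text
time: 0.93
tool_pos: [0.2477, -0.3633, 0.2264]
tool_rot: [-3.141, -0.0, 0.787]
contact_force: [0.6, -0.3, -0.2]
opening: 0.0919
```

Call:
send_rows --pt "0.038 -0.003 0 0 0 0 0" --pt "0.038 -0.003 0 0 0 0 0" --pt "0.038 -0.003 0 0 0 0 0" --pt "0.038 -0.003 0 0 0 0 0" --pt "0.038 -0.003 0 0 0 0 0"

```text
time: 1.35
tool_pos: [0.3712, -0.218, 0.2266]
tool_rot: [-3.141, 0.0, 0.788]
contact_force: [0.2, -1.3, 0.6]
opening: 0.0916
```

Call:
send_rows --pt "0.038 -0.003 0 0 0 0 0" --pt "0.038 -0.003 0 0 0 0 0" --pt "0.038 -0.003 0 0 0 0 0" --pt "0.038 -0.003 0 0 0 0 0" --pt "0 0 0 0 0 0 0"

```text
time: 1.77
tool_pos: [0.4722, -0.0987, 0.2264]
tool_rot: [-3.141, -0.002, 0.793]
contact_force: [-0.8, 0.2, -0.4]
opening: 0.0916
```

```bash
cat > d.py <<'E'
import sys
from cell import observe
import numpy as np
from scipy.spatial.transform import Rotation as R
s=observe();r=R.from_euler('xyz',s['tool_rot'])
t=np.array([float(a) for a in sys.argv[1:4]])
print('t',s['time'],'pos',np.round(s['tool_pos'],4),'rot',np.round(s['tool_rot'],3),'op',round(s['opening'],4),'F',np.round(s['contact_force'],1))
print('tool delta',r.inv().apply(t-s['tool_pos']).round(4),'q',np.round(s['qpos'],2))
E
python3 d.py .515 -.057 .2
```

```text
t 1.7667 pos [ 0.4722 -0.0987  0.2264] rot [-3.141e+00 -2.000e-03  7.930e-01] op 0.0916 F [-0.8  0.2 -0.4]
tool delta [0.0597 0.0012 0.0265] q [-0.37  0.26  1.64  0.    1.24  0.41]
```

Call:
send_rows --pt "0.03 0.001 0.01 0 0 0 0" --pt "0.03 0 0.02 0 0 0 0" --pt "0 0 0.03 0 0 0 0" --pt "0 0 0.03 0 0 0 0" --pt "0 0 0 0 0 0 0"

```text
time: 2.18
tool_pos: [0.5086, -0.0605, 0.1313]
tool_rot: [-3.132, 0.006, 0.789]
contact_force: [-1.2, -1.0, -1.3]
opening: 0.0917
```

```bash
python3 d.py .515 -.057 .032
python3 - <<'E'
from cell import imaging
import cv2
c=imaging.read_camera('side');cv2.imwrite('pics/s1.png',c['color'][150:400,150:450,::-1].repeat(2,0).repeat(2,1))
E
```

```text
t 2.1833 pos [ 0.5086 -0.0605  0.1313] rot [-3.132  0.006  0.789] op 0.0917 F [-1.2 -1.  -1.3]
tool delta [0.0075 0.003  0.0992] q [-0.27  0.42  1.69 -0.    1.04  0.51]
```

View pics/s1.png

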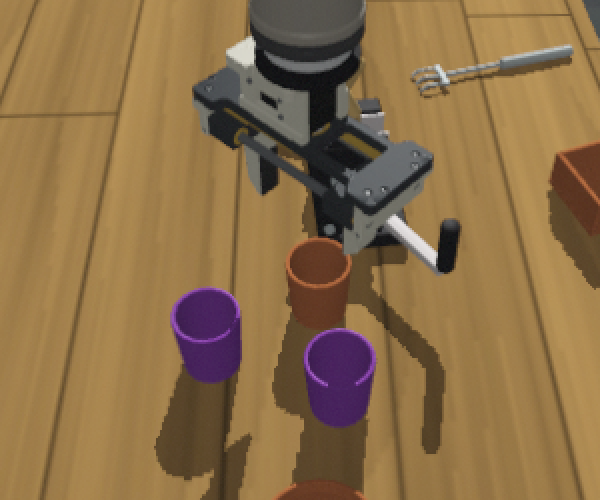

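The jaws sit above and behind the pot (pot rim at about (318,262) in the zoomed crop) and clear of the lever. The arm hadn't finished settling, so I'll settle it, then correct.

Call:
send_rows --pt "0 0 0.02 0 0 0 0" --pt "0 0 0 0 0 0 0" --pt "0 0 0 0 0 0 0"

```text
time: 2.48
tool_pos: [0.5124, -0.0622, 0.1179]
tool_rot: [3.141, -0.0, 0.787]
contact_force: [0.7, 0.4, -0.5]
opening: 0.0919
```

```bash
python3 d.py .515 -.057 .032
```

```text
t 2.4833 pos [ 0.5124 -0.0622  0.1179] rot [ 3.141 -0.     0.787] op 0.0919 F [ 0.7  0.4 -0.5]
tool delta [ 0.0055 -0.0018  0.0859] q [-0.27  0.44  1.7  -0.    1.    0.51]
```

Call:
send_rows --pt "0.005 -0.002 0.015 0 0 0 0" --pt "0 0 0.02 0 0 0 0" --pt "0 0 0.02 0 0 0 0" --pt "0 0 0 0 0 0 0" --pt "0 0 0 0 0 0 0"

```text
time: 2.9
tool_pos: [0.5147, -0.0571, 0.0628]
tool_rot: [3.141, -0.0, 0.787]
contact_force: [-0.3, 0.3, -0.1]
opening: 0.0915
```

```bash
python3 d.py .515 -.057 .032
python3 - <<'E'
from cell import imaging
import cv2
c=imaging.read_camera('side');cv2.imwrite('pics/s2.png',c['color'][190:350,220:420,::-1].repeat(3,0).repeat(3,1))
E
```

```text
t 2.9 pos [ 0.5147 -0.0571  0.0628] rot [ 3.141 -0.     0.787] op 0.0915 F [-0.3  0.3 -0.1]
tool delta [0.0003 0.0002 0.0308] q [-0.26  0.52  1.75 -0.    0.87  0.52]
```

View pics/s2.png

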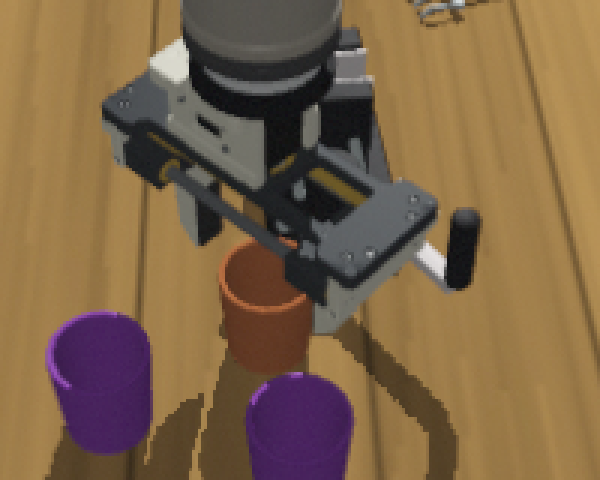

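The fingers straddle the pot with the lever clear. Descend and close.

Call:
send_rows --pt "0 0 0.015 0 0 0 0" --pt "0 0 0.015 0 0 0 0" --pt "0 0 0 0 0 0 0.25" --pt "0 0 0 0 0 0 0.35" --pt "0 0 0 0 0 0 0.45" --newtons 15

```text
time: 3.37
tool_pos: [0.5154, -0.0571, 0.0333]
tool_rot: [3.139, -0.001, 0.788]
contact_force: [-0.3, 0.2, -0.6]
opening: 0.0763
```

Call:
send_rows --pt "0 0 0 0 0 0 0.6" --pt "0 0 0 0 0 0 0.6" --pt "0 0 0 0 0 0 0.6" --pt "0 0 0 0 0 0 0.6"

```text
time: 3.7
tool_pos: [0.5151, -0.057, 0.0325]
tool_rot: [3.14, -0.001, 0.788]
contact_force: [-0.1, -1.1, 4.9]
opening: 0.0579
```

Call:
send_rows --pt "0 0 -0.01 0 0 0 0.6" --pt "0 0 -0.015 0 0 0 0.6" --pt "0 0 -0.02 0 0 0 0.6" --pt "0 0 -0.02 0 0 0 0.6" --pt "0 0 0 0 0 0 0.6"

```text
time: 4.12
tool_pos: [0.5163, -0.0572, 0.1004]
tool_rot: [3.136, -0.003, 0.788]
contact_force: [1.2, -0.5, -1.9]
opening: 0.0581
```

```bash
python3 d.py .509 -.286 .132
python3 - <<'E'
from cell import imaging
import cv2
c=imaging.read_camera('side');cv2.imwrite('pics/s3.png',c['color'][150:350,220:420,::-1].repeat(3,0).repeat(3,1))
E
```

```text
t 4.1167 pos [ 0.5163 -0.0572  0.1004] rot [ 3.136e+00 -3.000e-03  7.880e-01] op 0.0581 F [ 1.2 -0.5 -1.9]
tool delta [-0.1673  0.1564 -0.0313] q [-0.26  0.47  1.72 -0.    0.95  0.52]
```

View pics/s3.png

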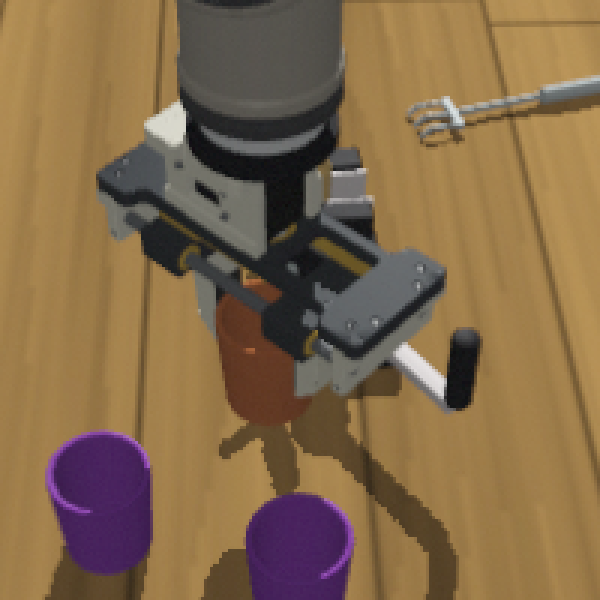

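The pot is upright in the grip and off the bench. I'll raise it further and carry it over the purple pot.

Call:
send_rows --pt "0 0 -0.02 0 0 0 0.6" --pt "0 0 -0.02 0 0 0 0.6" --pt "-0.015 0.015 0 0 0 0 0.6" --pt "-0.02 0.019 0 0 0 0 0.6" --pt "-0.02 0.019 0 0 0 0 0.6"

```text
time: 4.58
tool_pos: [0.5125, -0.1332, 0.1358]
tool_rot: [-3.14, 0.001, 0.79]
contact_force: [0.4, 0.4, -2.5]
opening: 0.058
```

Call:
send_rows --pt "-0.02 0.019 0 0 0 0 0.6" --pt "-0.02 0.019 0 0 0 0 0.6" --pt "-0.02 0.019 0 0 0 0 0.6" --pt "-0.02 0.019 0 0 0 0 0.6" --pt "-0.015 0.015 0 0 0 0 0.6"

```text
time: 5.0
tool_pos: [0.5095, -0.2663, 0.1351]
tool_rot: [-3.139, 0.001, 0.787]
contact_force: [-0.1, 0.6, -1.6]
opening: 0.058
```

Call:
send_rows --pt "-0.01 0.009 0 0 0 0 0.6" --pt "0 0 0 0 0 0 0.6" --pt "0 0 0 0 0 0 0.6"

```text
time: 5.25
tool_pos: [0.5093, -0.2777, 0.1356]
tool_rot: [-3.139, -0.0, 0.787]
contact_force: [0.4, -0.0, -1.4]
opening: 0.0578
```

```bash
python3 d.py .509 -.286 .0375
python3 - <<'E'
from cell import imaging
import cv2
c=imaging.read_camera('side');cv2.imwrite('pics/s4.png',c['color'][230:480,180:440,::-1].repeat(2,0).repeat(2,1))
E
```

```text
t 5.25 pos [ 0.5093 -0.2777  0.1356] rot [-3.139 -0.     0.787] op 0.0578 F [ 0.4 -0.  -1.4]
tool delta [-0.0061  0.0059  0.0981] q [-0.63  0.53  1.49  0.    1.12  0.15]
```

View pics/s4.png

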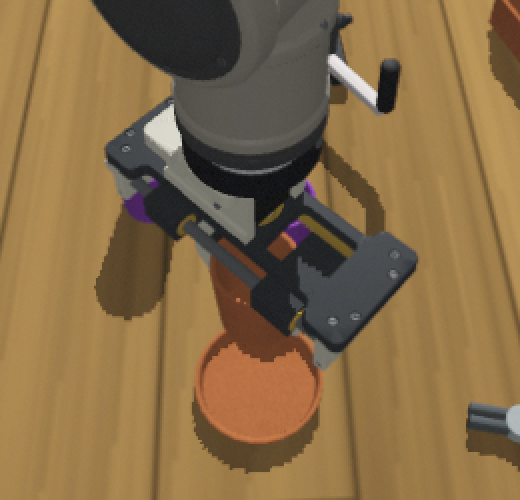

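The pot is upright above the saucer (rim around (258,385) in the crop). I'll correct the last 8 mm and lower it, slowly at the end.

Call:
send_rows --pt "-0.006 0.006 0.01 0 0 0 0.6" --pt "0 0 0.02 0 0 0 0.6" --pt "0 0 0.02 0 0 0 0.6" --pt "0 0 0.02 0 0 0 0.6" --pt "0 0 0.01 0 0 0 0.6"

```text
time: 5.72
tool_pos: [0.5088, -0.285, 0.0537]
tool_rot: [-3.137, 0.001, 0.789]
contact_force: [-1.1, 1.0, -1.5]
opening: 0.0577
```

Call:
send_rows --pt "0 0 0 0 0 0 0.6" --pt "0 0 0 0 0 0 0.6"

```text
time: 5.88
tool_pos: [0.51, -0.2861, 0.0565]
tool_rot: [-3.141, 0.0, 0.789]
contact_force: [0.3, 0.1, -1.4]
opening: 0.058
```

```bash
python3 d.py .509 -.286 .0375
python3 - <<'E'
from cell import imaging
import cv2
c=imaging.read_camera('side');cv2.imwrite('pics/s5.png',c['color'][280:480,200:420,::-1].repeat(3,0).repeat(3,1))
E
```

```text
t 5.8833 pos [ 0.51   -0.2861  0.0565] rot [-3.141  0.     0.789] op 0.058 F [ 0.3  0.1 -1.4]
tool delta [-0.0006 -0.0008  0.019 ] q [-0.64  0.63  1.56 -0.    0.95  0.14]
```

View pics/s5.png

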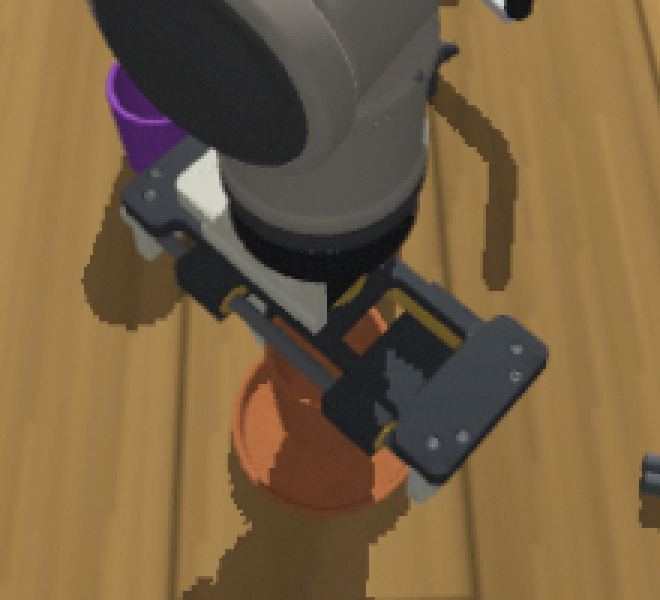

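The pot is over the saucer and inside its rim. Lower the last 19 mm gently.

Call:
send_rows --pt "0 0 0.006 0 0 0 0.6" --pt "0 0 0.004 0 0 0 0.6" --pt "0 0 0.003 0 0 0 0.6" --pt "0 0 0.002 0 0 0 0.6" --pt "0 0 0.001 0 0 0 0.6"

```text
time: 6.35
tool_pos: [0.5098, -0.2865, 0.0405]
tool_rot: [-3.141, 0.0, 0.788]
contact_force: [1.1, 0.4, -2.0]
opening: 0.058
```

Call:
send_rows --pt "0 0 0.001 0 0 0 0.6" --pt "0 0 0.001 0 0 0 0.6" --pt "0 0 0 0 0 0 0.6"

```text
time: 6.6
tool_pos: [0.5099, -0.2866, 0.0386]
tool_rot: [-3.142, 0.0, 0.788]
contact_force: [-0.1, -0.1, -1.9]
opening: 0.0582
```

Call:
send_rows --pt "0 0 0.001 0 0 0 0.6" --pt "0 0 0 0 0 0 0.6"

```text
time: 6.77
tool_pos: [0.5099, -0.2866, 0.0376]
tool_rot: [3.142, 0.0, 0.788]
contact_force: [0.6, 0.2, -1.2]
opening: 0.0576
```

Call:
send_rows --pt "0 0 0.001 0 0 0 0.6" --pt "0 0 0 0 0 0 0.6"

```text
time: 6.93
tool_pos: [0.51, -0.2867, 0.0375]
tool_rot: [3.141, 0.0, 0.788]
contact_force: [-1.7, 0.2, 3.7]
opening: 0.058
```

Contact is at z = 0.0375, as predicted. Release gradually.

Call:
send_rows --pt "0 0 0 0 0 0 0.36" --pt "0 0 0 0 0 0 0.3" --pt "0 0 0 0 0 0 0.1" --pt "0 0 0 0 0 0 0" --pt "0 0 0 0 0 0 0"

```text
time: 7.35
tool_pos: [0.5099, -0.2866, 0.0366]
tool_rot: [-3.142, 0.0, 0.788]
contact_force: [-0.2, 0.6, 0.1]
opening: 0.0792
```

Call:
send_rows --pt "0 0 0 0 0 0 0" --pt "0 0 -0.02 0 0 0 0" --pt "0 0 -0.03 0 0 0 0" --pt "0 0 -0.035 0 0 0 0" --pt "0 0 -0.035 0 0 0 0"

```text
time: 7.77
tool_pos: [0.5095, -0.2862, 0.1575]
tool_rot: [-3.14, 0.0, 0.788]
contact_force: [1.5, 0.3, -0.1]
opening: 0.0915
```

Call:
send_rows --pt "0 0 -0.035 0 0 0 0.5" --pt "0 0 -0.01 0 0 0 1" --pt "0 0 0 0 0 0 1"

```text
time: 8.02
tool_pos: [0.5114, -0.2876, 0.2053]
tool_rot: [3.134, -0.001, 0.788]
contact_force: [-0.6, 1.4, -0.6]
opening: 0.0763
```

```bash
python3 d.py .509 -.286 .2
python3 - <<'E'
from cell import imaging
import cv2,numpy as np
from h import *
for n in('side','top'):
    c=imaging.read_camera(n);np.savez(n+'1.npz',**c);cv2.imwrite(f'pics/{n}6.png',c['color'][...,::-1])
    X=cloud(c);m,p=terra(c)
    q=m&(X[...,2]>.068)&(X[...,2]<.08)&(abs(X[...,0]-.51)<.06)&(abs(X[...,1]+.286)<.06)
    if q.sum()>10:
        P=X[q];print(n,q.sum(),fitc(P),np.percentile(P[:,2],[5,50,95]),P.min(0),P.max(0))
E
```

```text
t 8.0167 pos [ 0.5114 -0.2876  0.2053] rot [ 3.134e+00 -1.000e-03  7.880e-01] op 0.0763 F [-0.6  1.4 -0.6]
tool delta [-0.0006 -0.0028  0.0053] q [-0.64  0.47  1.39 -0.    1.28  0.14]
side 74 (array([ 0.50988597, -0.28965759]), np.float64(0.027577220693541796)) [0.0683838  0.07057969 0.07383617] [ 0.48407516 -0.31810278  0.06800645] [ 0.53553364 -0.26106662  0.07445639]
top 177 (array([ 0.50977271, -0.28453285]), np.float64(0.027268655561392525)) [0.06904304 0.07221832 0.07457682] [ 0.48365071 -0.31272958  0.06803466] [ 0.53934858 -0.25542438  0.07529052]
```

View pics/side6.png

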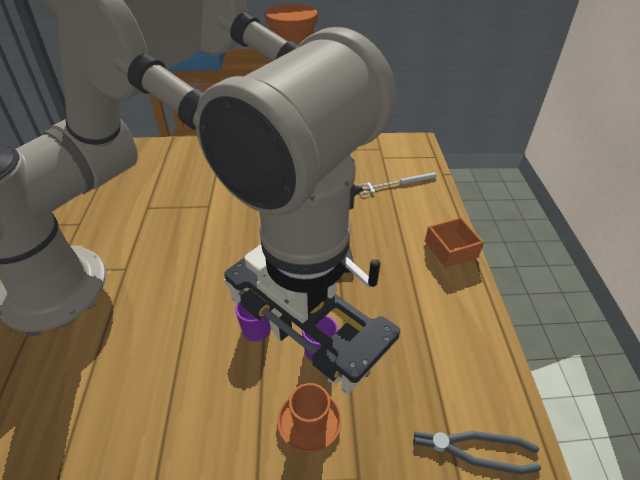

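View pics/top6.png

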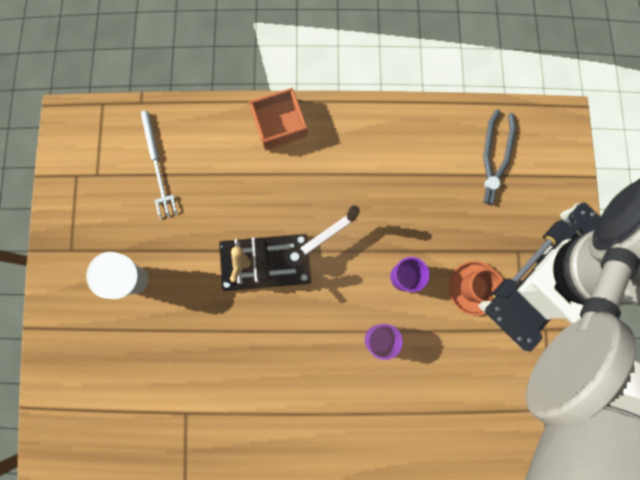

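The pot stands upright in the saucer. Its rim is level at z ≈ 0.073 and its centre is at (0.510, -0.287), within about 2 mm of the saucer's. The purple pots and the lever haven't moved. Next is the knob, with the jaws turned tangential to the lever's swing.

Call:
send_rows --pt "0.02 -0.006 0 0 0 0 0" --pt "0.032 -0.01 0 0 0 0 0" --pt "0.032 -0.01 0 0 0 0 0" --pt "0.032 -0.01 0 0 0 0 0" --pt "0.032 -0.01 0 0 0 0 0"

```text
time: 8.53
tool_pos: [0.5811, -0.1475, 0.1987]
tool_rot: [-3.137, 0.002, 0.787]
contact_force: [0.4, 0.1, -0.6]
opening: 0.0914
```

Call:
send_rows --pt "0.032 -0.01 0 0 0 0 0" --pt "0.032 -0.01 0 0 0 0 0" --pt "0.02 -0.008 0 0 0 -0.06 0" --pt "0 0 0 0 0 -0.12 0" --pt "0 0 0 0 0 -0.12 0"

```text
time: 8.95
tool_pos: [0.6204, -0.0678, 0.1983]
tool_rot: [-3.136, 0.001, 1.096]
contact_force: [-0.7, -0.8, 0.5]
opening: 0.0918
```

Call:
send_rows --pt "0 0 0 0 0 -0.12 0" --pt "0 0 0 0 0 -0.12 0" --pt "0 0 0 0 0 -0.12 0" --pt "0 0 0 0 0 -0.12 0" --pt "0 0 0 0 0 -0.12 0"

```text
time: 9.37
tool_pos: [0.62, -0.0696, 0.1985]
tool_rot: [-3.137, -0.002, 1.694]
contact_force: [-0.2, -0.8, 0.3]
opening: 0.0919
```

Call:
send_rows --pt "0 0 0 0 0 -0.12 0" --pt "0 0 0 0 0 -0.12 0" --pt "0 0 0 0 0 -0.12 0" --pt "0 0 0 0 0 -0.12 0" --pt "0 0 0 0 0 0 0"

```text
time: 9.78
tool_pos: [0.62, -0.0697, 0.1987]
tool_rot: [-3.138, -0.004, 2.172]
contact_force: [-0.0, 1.0, 0.1]
opening: 0.0919
```

```bash
python3 d.py .628 -.06 .072
```

```text
t 9.7833 pos [ 0.62   -0.0697  0.1987] rot [-3.138 -0.004  2.172] op 0.0919 F [-0.   1.   0.1]
tool delta [0.0031 0.0125 0.1267] q [-0.23  0.55  1.27 -0.    1.33 -0.84]
```

Call:
send_rows --pt "0.003 0.012 0.01 0 0 0 0" --pt "0 0 0.02 0 0 0 0" --pt "0 0 0.02 0 0 0 0" --pt "0 0 0.02 0 0 0 0" --pt "0 0 0 0 0 0 0"

```text
time: 10.2
tool_pos: [0.6267, -0.0593, 0.1254]
tool_rot: [-3.135, -0.007, 2.165]
contact_force: [-0.8, 0.1, -0.2]
opening: 0.0918
```

```bash
python3 d.py .628 -.06 .072
python3 - <<'E'
from cell import imaging
import cv2,numpy as np
a=imaging.read_camera('side');b=imaging.read_camera('top')
cv2.imwrite('pics/s7.png',np.hstack([a['color'][150:350,280:480],b['color'][130:330,250:450]])[...,::-1].repeat(2,0).repeat(2,1))
E
```

```text
t 10.2 pos [ 0.6267 -0.0593  0.1254] rot [-3.135 -0.007  2.165] op 0.0918 F [-0.8  0.1 -0.2]
tool delta [-0.0017  0.0011  0.0534] q [-0.22  0.62  1.34  0.    1.18 -0.81]
```

View pics/s7.png

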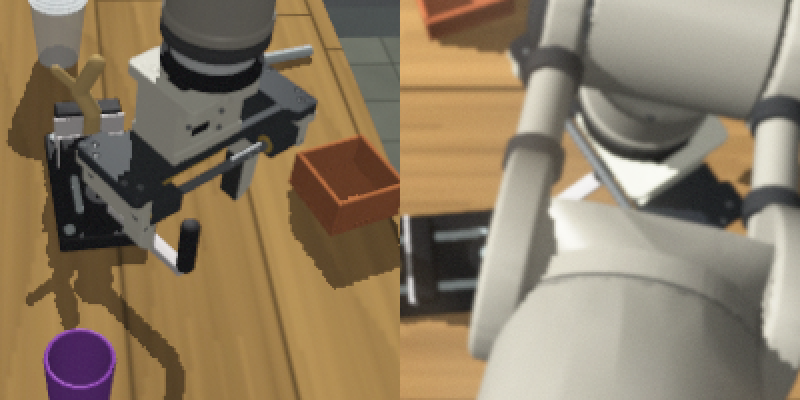

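The knob top, at about (189,225) in the crop, lies midway between the fingertips. Descend around it and grip lightly.

Call:
send_rows --pt "-0.001 0.001 0.02 0 0 0 0" --pt "0 0 0.02 0 0 0 0" --pt "0 0 0.012 0 0 0 0" --pt "0 0 0 0 0 0 0.5" --pt "0 0 0 0 0 0 0.6" --newtons 6

```text
time: 10.72
tool_pos: [0.631, -0.0609, 0.0801]
tool_rot: [-3.142, 0.0, 2.167]
contact_force: [0.4, 0.2, 0.3]
opening: 0.0826
```

Call:
send_rows --pt "0 0 0 0 0 0 0.75" --pt "0 0 0 0 0 0 0.85" --pt "0 0 0 0 0 0 0.9" --pt "0 0 0 0 0 0 0.9" --pt "0 0 0 0 0 0 0.9"

```text
time: 11.13
tool_pos: [0.631, -0.0611, 0.0803]
tool_rot: [3.141, 0.001, 2.168]
contact_force: [0.7, -0.2, -0.2]
opening: 0.0501
```

```bash
python3 d.py .628 -.06 .072
python3 - <<'E'
from cell import imaging
import cv2,numpy as np
a=imaging.read_camera('side')
cv2.imwrite('pics/s8.png',a['color'][150:350,280:480][...,::-1].repeat(3,0).repeat(3,1))
E
```

```text
t 11.1333 pos [ 0.631  -0.0611  0.0803] rot [3.141e+00 1.000e-03 2.168e+00] op 0.0501 F [ 0.7 -0.2 -0.2]
tool delta [ 0.0026 -0.0019  0.0083] q [-0.22  0.67  1.39 -0.    1.08 -0.81]
```

View pics/s8.png

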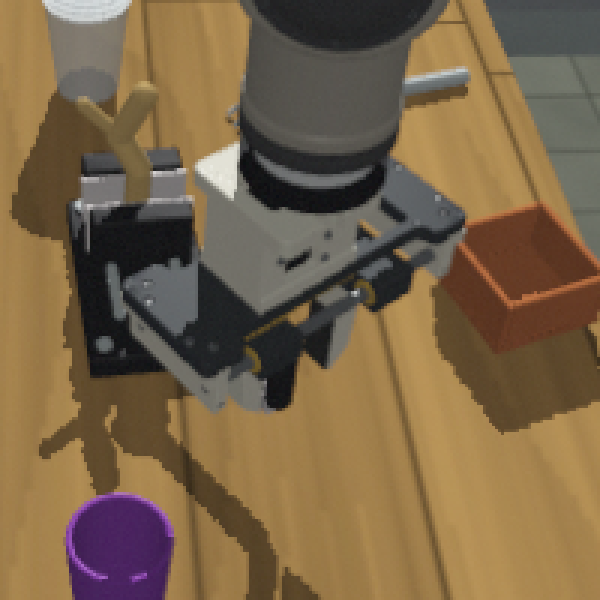

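The knob, around (278,390), is between the fingers. Finish closing.

Call:
send_rows --pt "0.002 -0.002 0.004 0 0 0 1" --pt "0 0 0 0 0 0 1" --pt "0 0 0 0 0 0 1" --pt "0 0 0 0 0 0 1" --pt "0 0 0 0 0 0 1"

```text
time: 11.6
tool_pos: [0.6281, -0.0603, 0.0756]
tool_rot: [3.141, -0.0, 2.168]
contact_force: [1.8, 1.0, -1.5]
opening: 0.018
```

Call:
send_rows --pt "0 0 0 0 0 0 1" --pt "0 0 0 0 0 0 1" --pt "0 0 0 0 0 0 1"

```text
time: 11.85
tool_pos: [0.628, -0.0603, 0.0756]
tool_rot: [-3.142, -0.0, 2.168]
contact_force: [0.6, 0.8, -2.8]
opening: 0.0183
```

```bash
python3 d.py .628 -.06 .072
```

```text
t 11.85 pos [ 0.628  -0.0603  0.0756] rot [-3.142 -0.     2.168] op 0.0183 F [ 0.6  0.8 -2.8]
tool delta [0.0003 0.0002 0.0036] q [-0.22  0.68  1.4   0.    1.07 -0.81]
```

Gripped at 18 mm, the knob's diameter. Now swing along the arc, 0.1 rad per row.

Call:
send_rows --pt "0.0002 -0.006 0 0 0 0.05 1" --pt "0.0006 -0.012 0 0 0 0.1 1" --pt "0.0006 -0.012 0 0 0 0.1 1" --pt "0.0006 -0.012 0 0 0 0.1 1" --pt "0.0002 -0.006 0 0 0 0.05 1"

```text
time: 12.27
tool_pos: [0.5829, -0.0789, 0.0756]
tool_rot: [-3.141, -0.001, 1.762]
contact_force: [1.3, 1.5, -3.6]
opening: 0.0176
```

```bash
cat > a.py <<'E'
from cell import observe
import numpy as np
s=observe();p=np.array(s['tool_pos'])[:2]-[.56,.0385]
print(s['time'],'r',np.hypot(*p).round(4),'ang',np.degrees(np.arctan2(p[1],p[0])).round(1),'psi-ang(want 180)',(np.degrees(s['tool_rot'][2])-np.degrees(np.arctan2(p[1],p[0]))).round(1),'F',np.round(s['contact_force'],1),'z',s['tool_pos'][2].round(4),s['opening'].round(4),np.round(s['qpos'],2))
E
python3 a.py
```

```text
Traceback (most recent call last):
  File "a.py", line 4, in <module>
    print(s['time'],'r',np.hypot(*p).round(4),'ang',np.degrees(np.arctan2(p[1],p[0])).round(1),'psi-ang(want 180)',(np.degrees(s['tool_rot'][2])-np.degrees(np.arctan2(p[1],p[0]))).round(1),'F',np.round(s['contact_force'],1),'z',s['tool_pos'][2].round(4),s['opening'].round(4),np.round(s['qpos'],2))
                                                                                                                                                                                                                                                              ^^^^^^^^^^^^^^^^^^
AttributeError: 'float' object has no attribute 'round'
```

Call:
send_rows --pt "0.0006 -0.012 0 0 0 0.1 1" --pt "0.0006 -0.012 0 0 0 0.1 1" --pt "0.0006 -0.012 0 0 0 0.1 1" --pt "0.0006 -0.012 0 0 0 0.1 1" --pt "0.0006 -0.012 0 0 0 0.1 1"

```text
time: 12.68
tool_pos: [0.5243, -0.0752, 0.0756]
tool_rot: [3.141, -0.001, 1.262]
contact_force: [4.1, 5.2, -3.9]
opening: 0.0175
```

```bash
sed -i "s/s\['opening'\].round(4)/round(s['opening'],4)/" a.py; python3 a.py
```

```text
12.6833 r 0.1192 ang -107.4 psi-ang(want 180) 179.8 F [ 4.1  5.2 -3.9] z 0.0756 0.0175 [-0.29  0.52  1.71  0.    0.91  0.02]
```

Call:
send_rows --pt "0.0011 -0.012 0 0 0 0.1 1" --pt "0.0011 -0.012 0 0 0 0.1 1" --pt "0.0006 -0.012 0 0 0 0.1 1" --pt "0.0006 -0.012 0 0 0 0.1 1" --pt "0.0006 -0.012 0 0 0 0.1 1"

```text
time: 13.1
tool_pos: [0.4741, -0.0435, 0.0756]
tool_rot: [3.141, -0.0, 0.762]
contact_force: [4.4, 1.4, -7.4]
opening: 0.0176
```

```bash
python3 a.py
```

```text
13.1 r 0.1188 ang -136.3 psi-ang(want 180) 180.0 F [ 4.4  1.4 -7.4] z 0.0756 0.0176 [-0.25  0.44  1.85 -0.    0.84  0.56]
```

Near the stop (expected at about -145°). Small steps from here, watching the force.

Call:
send_rows --pt "0.0002 -0.006 0 0 0 0.05 1" --pt "0.0002 -0.006 0 0 0 0.05 1" --pt "0 0 0 0 0 0 1"

```text
time: 13.35
tool_pos: [0.4658, -0.0337, 0.0756]
tool_rot: [-3.141, 0.0, 0.666]
contact_force: [-0.3, 1.2, -5.2]
opening: 0.0179
```

```bash
python3 a.py
```

```text
13.35 r 0.1187 ang -142.5 psi-ang(want 180) 180.7 F [-0.3  1.2 -5.2] z 0.0756 0.0179 [-0.24  0.43  1.88  0.    0.84  0.67]
```

Call:
send_rows --pt "0.0002 -0.003 0 0 0 0.025 1" --pt "0 0 0 0 0 0 1"

```text
time: 13.52
tool_pos: [0.4644, -0.0319, 0.0756]
tool_rot: [-3.141, 0.001, 0.644]
contact_force: [-0.2, 1.7, -4.2]
opening: 0.018
```

```bash
python3 a.py
```

```text
13.5167 r 0.1187 ang -143.6 psi-ang(want 180) 180.5 F [-0.2  1.7 -4.2] z 0.0756 0.018 [-0.23  0.43  1.88 -0.    0.83  0.69]
```

Call:
send_rows --pt "0.0001 -0.003 0 0 0 0.025 1" --pt "0 0 0 0 0 0 1"

```text
time: 13.68
tool_pos: [0.4629, -0.0298, 0.0756]
tool_rot: [3.141, 0.001, 0.619]
contact_force: [-0.5, -0.3, -4.5]
opening: 0.0176
```

```bash
python3 a.py
```

```text
13.6833 r 0.1187 ang -144.9 psi-ang(want 180) 180.3 F [-0.5 -0.3 -4.5] z 0.0756 0.0176 [-0.23  0.43  1.89 -0.    0.83  0.72]
```

Call:
send_rows --pt "0.0001 -0.003 0 0 0 0.025 1" --pt "0 0 0 0 0 0 1"

```text
time: 13.85
tool_pos: [0.4628, -0.0289, 0.0758]
tool_rot: [3.137, -0.001, 0.594]
contact_force: [4.2, -11.9, -9.2]
opening: 0.0191
```

```bash
python3 a.py
```

```text
13.85 r 0.1183 ang -145.3 psi-ang(want 180) 179.3 F [  4.2 -11.9  -9.2] z 0.0758 0.0191 [-0.23  0.42  1.89 -0.    0.83  0.75]
```

The stop is reached: lever at -145.3°, reaction about 12 N. Let go and rise.

Call:
send_rows --pt "0 0 0 0 0 0 0.5" --pt "0 0 0 0 0 0 0.2" --pt "0 0 0 0 0 0 0" --pt "0 0 0 0 0 0 0" --pt "0 0 0 0 0 0 0"

```text
time: 14.27
tool_pos: [0.4614, -0.0269, 0.0758]
tool_rot: [3.141, -0.0, 0.593]
contact_force: [0.3, 0.0, 0.2]
opening: 0.0481
```

Call:
send_rows --pt "0 0 0 0 0 0 0" --pt "0 0 -0.01 0 0 0 0" --pt "0 0 -0.025 0 0 0 0" --pt "0 0 -0.035 0 0 0 0" --pt "0 0 -0.035 0 0 0 0"

```text
time: 14.68
tool_pos: [0.4606, -0.0267, 0.1814]
tool_rot: [-3.14, 0.002, 0.593]
contact_force: [1.7, -0.0, -0.6]
opening: 0.0811
```

Call:
send_rows --pt "-0.02 0 -0.035 0 0 0 0" --pt "-0.03 0 -0.03 0 0 0 0" --pt "-0.035 0 0 0 0 0 0" --pt "-0.035 0 0 0 0 0 0" --pt "0 0 0 0 0 0 0"

```text
time: 15.1
tool_pos: [0.3585, -0.0953, 0.2456]
tool_rot: [3.141, 0.002, 0.591]
contact_force: [1.3, 1.3, 0.5]
opening: 0.0917
```

```bash
python3 a.py;python3 - <<'E'
from cell import imaging
import cv2,numpy as np
for n in('side','top'):
    c=imaging.read_camera(n);np.savez(n+'2.npz',**c);cv2.imwrite(f'pics/{n}9.png',c['color'][...,::-1])
E
```

```text
15.1 r 0.2419 ang -146.4 psi-ang(want 180) 180.2 F [1.3 1.3 0.5] z 0.2456 0.0917 [-0.47  0.04  1.86 -0.    1.25  0.52]
```

View pics/side9.png

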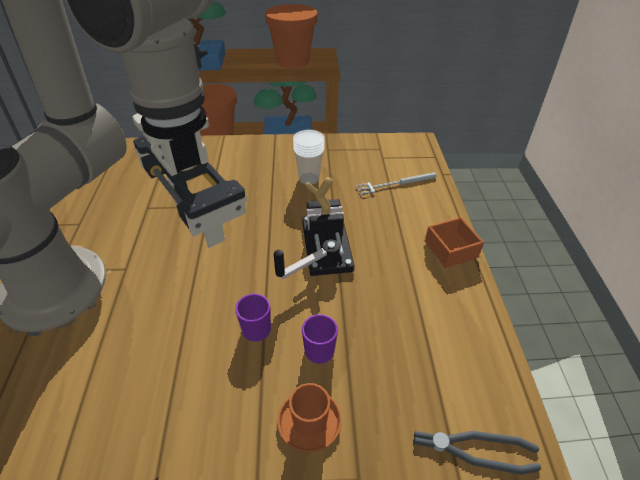

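View pics/top9.png

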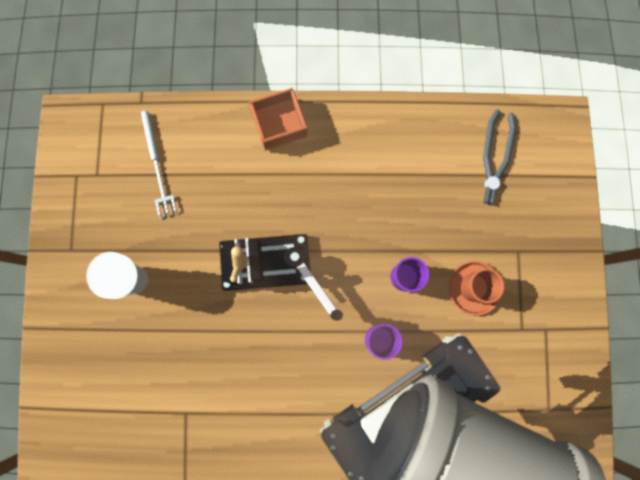

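The side view shows the pot upright in the saucer at (310,410), the lever closed with its knob at (279,263), and the arm clear of everything. The top view agrees, with the knob at about (336,314) and the pot at (483,286). One numeric check before handing in.

Run:
```python
from h import *
S=dict(np.load('side2.npz'));T=dict(np.load('top2.npz'))
for n,c in(('side',S),('top',T)):
    X=cloud(c);m,_=terra(c)
    q=m&(X[...,2]>.068)&(X[...,2]<.08)&(abs(X[...,0]-.51)<.06)&(abs(X[...,1]+.286)<.06)
    P=X[q];print(n,'pot rim',fitc(P),np.median(P[:,2]))
for nm,k in(('side',onplane(S,[279,254],.115)),('top',onplane(T,[337,315.5],.115))):
    d=k[0,:2]-[.56,.0385];print(nm,k.round(4),np.hypot(*d).round(4),np.degrees(np.arctan2(d[1],d[0])).round(1))
v=lambda c:None
X=cloud(S);h=S['color'].max(2);b=(X[...,2]>.017)&(X[...,2]<.024)&(h<70)&(X[...,0]>.35)&(X[...,0]<.7)&(abs(X[...,1])<.25)
print(cv2.minAreaRect(X[b][:,:2].astype(np.float32)))
```

```text
side pot rim (array([ 0.5098483 , -0.28960659]), np.float64(0.02755415887574596)) 0.07065968490120556
top pot rim (array([ 0.50977826, -0.28465539]), np.float64(0.027371170918331085)) 0.07229188283070831
side [[ 0.464  -0.0349  0.115 ]] 0.1209 -142.6
top [[ 0.4609 -0.0284  0.115 ]] 0.1195 -146.0
((0.554537296295166, 0.08831407874822617), (0.08705221861600876, 0.1550491452217102), 5.3556084632873535)
```

```bash
python3 -c "
from cell import workorder
print(workorder.hand_in())"
```

```text
the job is handed in; nothing more can be done
None
```

The pot stands upright in the saucer, the lever is at its closed stop and let go, and I handed the job in at about 15 s. The hand-in reports no verdict.

- **Pot:** I gripped it with the jaws on a diagonal, carried it over the purple pot and set it down with about 5 N of contact. In the last pictures its rim is level at about 71–72 mm, where 73 mm is expected. Its centre is at (0.510, -0.285 to -0.290), within about 4 mm of the saucer's centre.
- **Lever:** I gripped the knob at 18 mm and swung it along its arc until it met the stop with about 12 N. The arm put the lever at -145.3° and the pictures put it at -142.6° (side) and -146.0° (top). The stop is expected at -145°, so all three are well within the 10° allowed.
- **Clearance:** the arm stands clear of everything, and the purple pots look undisturbed in the final pictures.

The only disagreement was 4–6 mm in y between the two cameras, a little more than their stated calibration error but too small to matter here.

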